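# Start the screw of the bench screw jack

## Task

The steel screw of the red screw jack has been stood loosely in its threaded body, and its thread has not caught yet. Holding it by its hexagon head, turn it backward (anticlockwise from above, right-hand thread) until it drops into the thread, then one full turn forward, and finish still holding the head with the screw so started. Do not lift the screw out of the jack, and leave the other things on the bench where they lie.

Things in the scene. Friction and masses are not known exactly. Their poses are not given: they have to be found in the camera images.
- jack: red cast-iron screw jack bolted to the bench: round foot 110 mm across (164 mm over two ears) tapering to a threaded boss 59 mm across, its top 100 mm above the bench. Origin: centre of the underside, on the bore's vertical axis. Bore open at the top, with an oiled right-hand single thread, 32 mm across, 6 mm a turn, whose upper end lies on the jack's +x side just below the boss's top
- screw: loose steel screw, 135 mm long, 0.5 to 0.7 kg, standing in the bore, leaning up to 3 degrees. Origin: centre of its lower end; z towards the head. Plain foot 24 mm across from 0 to 44 mm, thread 32 mm across to 83 mm, dark hexagon head 36 mm across flats (42 over corners) from 90 to 114 mm, above it a 20 mm ball. Flats face its x axis and every 60 degrees from it
- screw_head (a point): on the screw's axis, middle of the hexagon head, 102 mm above the screw's origin, now about 154 mm above the bench. Held lightly or let go, the screw drops by itself once past the end of the thread; held firmly, it must be pressed down. It stays put when let go and may be regrasped. In the thread it has 1.4 mm of up-and-down play
- thread_end (a point): underside of the lower end of the screw's thread, 14.6 mm from its axis on its +x side, 42.8 mm above its origin. It now rests on top of the jack's uppermost thread, 60 to 140 degrees clockwise of the thread's end. Turned anticlockwise from above the screw rides up 6 mm a turn to there, then can drop 6 mm; from then on clockwise turning screws it down 6 mm a turn
- thread_mouth (a point): top of the upper end of the jack's thread, 14.6 mm from the jack's axis on its +x side, 96.5 mm above the bench; axes as the jack's. The drop comes when the screw's thread end passes this point going anticlockwise: it falls from level with it to 6 mm below it
- pad: loose steel swivel pad of the jack, a cup 46 mm across and 18 mm high, near the jack; origin at the centre of its underside; to be left alone
- tommy_bar: loose steel bar of the jack, 170 mm long along its x, 15 mm thick at its end collars, lying near the jack; origin at its middle on the bench; to be left alone
- caliper: steel vernier caliper lying flat, 235 mm long along its x, 8 mm thick; origin at its middle on the bench; to be left alone
- last: beech shoe last, 240 mm long along its x, 85 mm wide, 102 mm high, sole down; origin at its middle on the bench; to be left alone
- grease_tin: blue tin with a steel lid, 85 mm across, 54 mm high; origin at the centre of its underside; to be left alone
- rasp: wood rasp with a wooden handle, 325 mm long along its x, 26 mm thick; to be left alone
- brush: flat brush with a wooden handle, 190 mm long along its x, 20 mm thick; to be left alone
Not all that is in view belongs to the job. There is more than one size of the screw; the job needs the smallest. What is meant by the jack is not white, and is the larger of those in its own colour.

How it is judged (in metres and radians):
On the way, in this order (a step that is already met when the one before it is completed fails the run):
1. the screw is turned backward until its thread end has ridden up to the end of the jack's thread (horizontal distance between thread_end and thread_mouth below 0.007 m and z of thread_end in the frame of thread_mouth above -0.0013 m), for 0.05 s.
2. the screw has dropped into the thread, its thread end at least 4 mm below the end of the jack's thread and not turned far past it (horizontal distance between thread_end and thread_mouth below 0.019 m and z of thread_end in the frame of thread_mouth between -0.0085 and -0.004 m), for 0.05 s.
At the end, for the whole second after the job is handed in: the screw is held by the fingers (more than 3 N) and at rest, upright in the jack's bore, with its thread end 9 to 15.8 mm below the end of the jack's thread: about one turn (from three quarters to one and a half) below where it dropped in (z of thread_end in the frame of thread_mouth between -0.0158 and -0.009 m and horizontal distance between screw_head and jack below 0.006 m and contact force between the fingers and screw above 3 N and linear speed of screw below 0.02 m/s and angular speed of screw below 0.15 rad/s); the arm keeps its last pose, push and grip.
It fails at once if the screw is lifted out: its thread end more than 6 mm above the end of the jack's thread (z of thread_end in the frame of thread_mouth above 0.006 m).
It fails at once if another thing on the bench is moved by more than 20 mm (distance of any of pad, tommy_bar, caliper, last, grease_tin, rasp, brush from where it was at the start of the episode above 0.02 m).
It also fails if it takes over 64 s, if anything falls off the work surface, if the arm or the gripper's body presses on something with over 40 N, if the wrist force passes 120 N, or if a joint passes its speed limit or range.

## Robot

A 7-joint arm with a two-finger parallel gripper is mounted at the origin on the work surface. World frame = base frame: x ahead of the robot, y to its left, z up, the work surface at z = 0. Lengths are in m, angles in degrees, forces in N, time in s.
With the tool pointing down it reaches from about 0.425 to 0.875 m from the base axis. Payload 4.7 kg.
Tool frame: the origin (TCP) lies at the very end of the fingers, on their centre line; the grasp point (between the pads) lies 19 mm behind it; z points along the fingers, y is the line along which they close (so a half turn about z gives the same grasp; the last joint's range is limited). The gripper opens to 87 mm and grips with 3 to 60 N. Pads are 19 mm wide; open, the fingers measure 117 mm over their backs; the gripper's body (75 mm by 190 mm) begins 51 mm behind the grasp point.
Start: joints at [-65.655, 18.392, -4.016, 83.108, 1.295, 78.541, -3.26], TCP at [0.26, 0.596, 0.223] pointing down, gripper open.
Joint ranges: [-163.93, 163.93], [-17.29, 119.83], [-79.2, 71.16], [3.27, 140.29], [-89.18, 269.18], [5.43, 117.66], [-154.24, 154.24]. Speed limits (degrees/s): [147.25, 147.25, 180, 180, 180, 180, 180].

## Interface

Orientations are given as [roll, pitch, yaw] about the fixed x, y, z axes, in that order (R = Rz(yaw) Ry(pitch) Rx(roll)).
In Python, from cell import telemetry, cams, env gives the robot as it stands.
- The arm moves only by the tool arm_command, never from a script. Its argument "series" is text: rows parted by semicolons, each of 5 numbers parted by spaces: the shift along the tool's x, y, z in mm, then the turn about the tool's z in rad, then the closure in counts, from 0 (fully open) to 255 (shut). A call has 1 to 20 rows; each row shifts and turns the commanded pose from where the row before left it, along the tool's axes as they then stand; what a row does not reach is not made up. A row lasts 1/12 s, in which the tool goes at most 41.7 mm and 7.16 degrees, less where a joint would pass 70% of its speed; a pose out of reach is approached as far as the arm can. A call is refused whole if a number of a shift passes 41.7 or a number of a turn 0.125, either way. A call with a gripper value outside its range is refused whole. The fingers move at their own pace and stop on an object; "squeeze" is the grip in N (left out, the last holds). Time passes only in rows, so rows that do not move let the fingers close. It gives the time, the measured TCP pose, the force, the opening and the grip force at its end, in the units of the state.
- telemetry.get_obs(): the state, without advancing time (a new reading comes with each control period).
- cams.read_camera(name): name is "scene" or "top"; returns the picture (420x560x3 uint8, blue, green, red); there is no depth.
- cams.calibration(name): a dict with "K" (3x3 intrinsics, pixels), "dist" ([k1, k2, p1, p2, k3] as OpenCV has them; the pictures are not rectified), "origin" and "rotation" of the camera in the world. Camera axes: x right, y down, z forward; pixel columns grow to the right and rows downward; lengths in m; the calibration is good to about 2 mm. A picture is of the moment at which its call begins. calibration takes no time and is no camera call.
- env.sign_off(): hands the job in; it is judged then, once.
The state is a dict: "time_s": time; "qpos": joint angles; "joint_velocities": joint speeds; "effort": joint torques, N m; "tool_pos": TCP position; "tool_rot": TCP orientation; "force": force on the tool from outside, world axes, zero at the start; "wrist_torque": the same for the moment, N m; "grip_width": finger opening in m; "grasp_force": force on a finger pad.
Only numpy, scipy, OpenCV 4.12 (cv2) and the standard library are available. Lean on these libraries where they do the work, as an engineer would, in place of code of your own. Each camera call takes 0.05 s, during which the arm holds its last target. There are 200 camera calls.

## Working session

There is one attempt and no reset: what is moved stays moved. The work goes in short steps, Python scripts to look and compute and a tool call to move; the robot and the scene stay as the last step left them, time stands still between calls to the robot, and variables do not carry over. Pictures are saved under pics/ and viewed, at most 10 in all, crops included, and the job is handed in when it is done.

Besides the shell and the picture viewer there is one more tool, called after "Call:" in YAML: its name, and indented under it one key for each argument. arm_command: Moves the arm, as the interface text tells. Its arguments: {"type":"object","properties":{"series":{"type":"string"},"squeeze":{"type":"number"}},"required":["series"]}

```bash
ls; mkdir -p pics; python3 - <<'E'
from cell import telemetry,cams
import cv2,numpy as np
o=telemetry.get_obs();print({k:np.round(v,3) for k,v in o.items()})
for n in("scene","top"):
    cv2.imwrite(f"pics/{n}0.png",cams.read_camera(n)); c=cams.calibration(n);print(n,{k:np.round(v,3).tolist() for k,v in c.items()})
E
```

```text
pics
{'time_s': np.float64(0.0), 'qpos': array([-65.653,  18.439,  -4.016,  83.176,   1.296,  78.542,  -3.259]), 'joint_velocities': array([ 0.024,  0.025, -0.077, -0.036,  0.011, -0.054,  0.09 ]), 'effort': array([ 1.0000e-03, -4.9129e+01, -4.0300e-01, -3.1253e+01, -6.4000e-02,
        4.4000e-02,  0.0000e+00]), 'tool_pos': array([0.259, 0.595, 0.221]), 'tool_rot': array([-1.79889e+02,  7.00000e-03,  1.56465e+02]), 'force': array([ 0.517, -0.029, -0.608]), 'wrist_torque': array([0.026, 0.028, 0.031]), 'grasp_force': np.float64(0.0), 'grip_width': np.float64(0.087)}
scene {'K': [[517.493, 0.0, 283.263], [0.0, 517.493, 214.991], [0.0, 0.0, 1.0]], 'dist': [-0.108, 0.0, 0.0, 0.0, 0.0], 'origin': [1.22, -0.203, 1.236], 'rotation': [-147.813, 0.555, 70.677]}
top {'K': [[490.956, 0.0, 272.599], [0.0, 490.956, 201.948], [0.0, 0.0, 1.0]], 'dist': [-0.121, 0.0, 0.0, 0.0, 0.0], 'origin': [0.38, 0.01, 1.292], 'rotation': [-172.357, -0.67, -90.063]}
```

View pics/scene0.png

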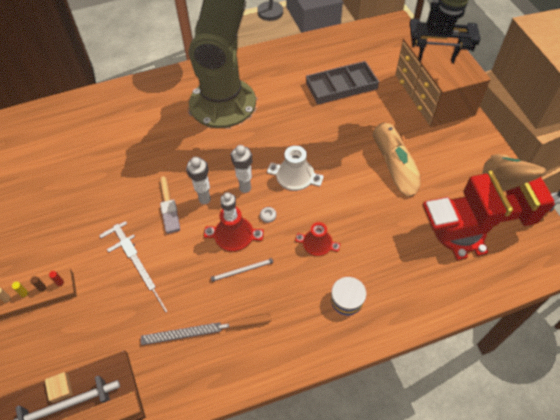

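View pics/top0.png

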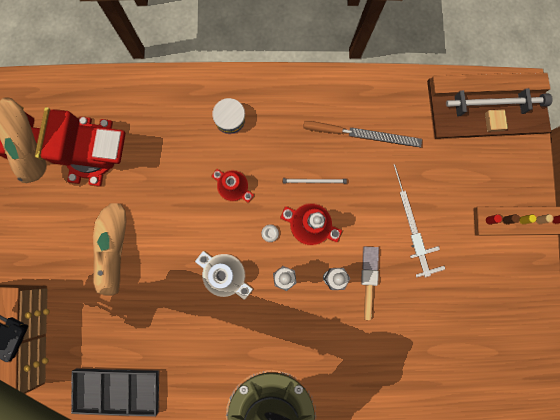

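The scene view shows three jacks: white at (295,168), large red at (233,230) and small red at (318,238). It also shows three screws: two large ones standing at (199,180) and (242,165), and the smallest at (229,205). The larger red jack with the smallest screw in it fits the description. It is at about (311,222) in the top view. I'll confirm this with an enlarged crop.

```bash
cat > h.py <<'E'
import cv2,numpy as np
from scipy.spatial.transform import Rotation as R
from cell import telemetry,cams
def ray(n,px):
    c=cams.calibration(n);K=np.array(c["K"]);d=np.array(c["dist"])
    u=cv2.undistortPoints(np.array([[px]],float),K,d)[0,0]
    return np.array(c["origin"]),R.from_euler('xyz',c["rotation"],degrees=True).apply([*u,1])
def plane(n,px,z):
    o,d=ray(n,px);return o+d*(z-o[2])/d[2]
def two(a,b):
    (o1,d1),(o2,d2)=ray("scene",a),ray("top",b)
    s=np.linalg.lstsq(np.c_[d1,-d2],o2-o1,rcond=None)[0];p,q=o1+d1*s[0],o2+d2*s[1]
    return (p+q)/2,np.linalg.norm(p-q)
def proj(n,p):
    c=cams.calibration(n);r=R.from_euler('xyz',c["rotation"],degrees=True).inv()
    return cv2.projectPoints(r.apply(np.atleast_2d(p)-np.array(c["origin"]))[None],np.zeros(3),np.zeros(3),np.array(c["K"]),np.array(c["dist"]))[0][:,0]
E
python3 - <<'E'
from h import *
s=cv2.imread("pics/scene0.png");t=cv2.imread("pics/top0.png")
a=cv2.resize(s[180:250,195:270],(400,373),interpolation=cv2.INTER_CUBIC);a=cv2.copyMakeBorder(a,0,27,0,0,cv2.BORDER_CONSTANT)
b=cv2.resize(t[195:245,286:336],(400,400),interpolation=cv2.INTER_CUBIC)
cv2.imwrite("pics/c1.png",np.hstack([a,b]))
for n,im in(("scene",s),("top",t)):
    hs=cv2.cvtColor(im,cv2.COLOR_BGR2HSV);m=((hs[...,0]<5)|(hs[...,0]>174))&(hs[...,1]>180)&(hs[...,2]>60)
    for c in cv2.findContours(m.astype(np.uint8),0,2)[0]:
        if cv2.contourArea(c)>200:
            print(n,cv2.boundingRect(c),cv2.contourArea(c),np.round(cv2.minAreaRect(c)[0]))
print(two((229,199),(317,220)))
for p in((336,234),(287,213),(311,222)): print(plane("top",p,0.01))
print("large screws",two((198,163),(285,279)),two((242,151),(337,279)))
E
```

```text
scene (302, 223, 31, 32) 528.5 [316. 240.]
scene (211, 208, 52, 43) 855.0 [233. 232.]
scene (424, 174, 130, 85) 3855.5 [490. 208.]
top (281, 204, 61, 41) 1351.0 [311. 224.]
top (212, 169, 42, 33) 705.5 [232. 185.]
top (41, 110, 84, 76) 3932.5 [ 82. 149.]
(array([ 0.48975868, -0.10352039,  0.16507423]), np.float64(0.003704313154701423))
[ 0.4674317  -0.17081218  0.01      ]
[ 0.52285473 -0.04248902  0.01      ]
[ 0.49908503 -0.10541132  0.01      ]
large screws (array([ 0.34757026, -0.08898567,  0.14835317]), np.float64(0.11566523495694743)) (array([ 0.37601613, -0.0875    ,  0.22590095]), np.float64(0.11355511926811451))
```

View pics/c1.png

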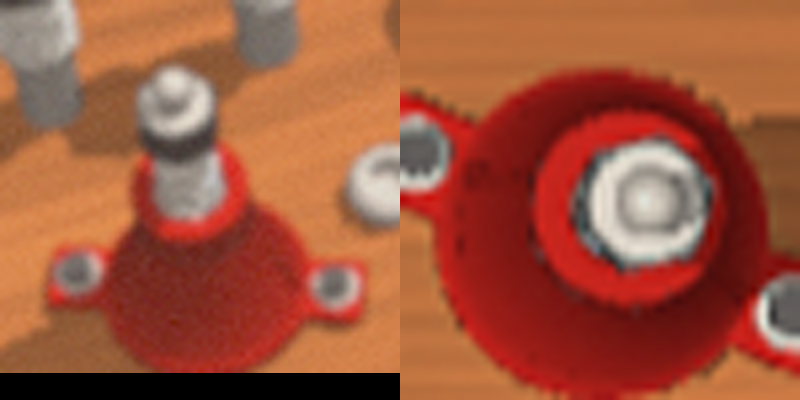

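The left crop confirms it: the smallest screw, with its ball at scene (227.4,195.6), stands in the larger red jack. The right crop shows the ball at top (317,220) and the boss ring centred near top (315,221). Next I'll work out the positions and the hexagon angle.

```bash
python3 - <<'E'
from h import *
print("ball",two((227.4,195.9),(317,220)),plane("top",(317,220),.177),plane("scene",(227.4,196.5),.177))
print("boss",plane("top",(315,220.9),.1))
print("ears",(plane("top",(338.5,233.5),.012)+plane("top",(286.5+2,195+18.5),.012))/2)
print("large",two((242,151),(285,279)),two((198,163),(337,279)))
print("pad",plane("top",(270,234),.018))
# hex harmonic from top and subpixel edges
t=cv2.imread("pics/top0.png");hs=cv2.cvtColor(t,cv2.COLOR_BGR2HSV).astype(float)
cx,cy=(315+0.0+1.2,220.3)
sat=hs[...,1].astype(np.float32)
for (cx,cy) in ((316.3,220.2),(316.6,220.4),(316,220)):
    th=np.radians(np.arange(0,360,3));rr=[]
    for a in th:
        r=np.arange(5,13,.1).astype(np.float32)
        v=cv2.remap(sat,(cx+r*np.cos(a)).astype(np.float32)[None],(cy+r*np.sin(a)).astype(np.float32)[None],cv2.INTER_CUBIC)[0]
        k=np.argmax(v>150);rr.append(r[k])
    rr=np.array(rr)
    f=np.fft.rfft(rr)/len(rr)*2
    print(np.round(abs(f[:9]),2),"corner angle img deg",np.degrees(-np.angle(f[6])/6)%60)
print(np.round(rr[::4],1))
E
```

```text
ball (array([ 0.48816591, -0.104073  ,  0.17702673]), np.float64(4.7408644849126066e-05)) [ 0.48816297 -0.10409887  0.177     ] [ 0.48988989 -0.10454486  0.177     ]
boss [ 0.49342118 -0.10709087  0.1       ]
ears [ 0.49495162 -0.11173546  0.012     ]
large (array([ 0.35504498, -0.0287854 ,  0.16748803]), np.float64(0.0041061561798511476)) (array([ 0.35426839, -0.1482862 ,  0.1673362 ]), np.float64(0.002108976987590205))
pad [0.46710805 0.00225174 0.018     ]
[17.38  0.44  0.35  0.12  0.07  0.11  0.28  0.04  0.1 ] corner angle img deg 46.02677
[17.36  0.79  0.35  0.14  0.07  0.14  0.26  0.02  0.09] corner angle img deg 45.54612
[17.39  0.14  0.35  0.1   0.08  0.08  0.29  0.08  0.09] corner angle img deg 46.437153
[8.7 8.5 8.4 8.8 9.1 8.3 8.1 8.1 8.5 9.1 8.6 9.  9.2 9.3 9.2 9.2 9.  8.7
 8.5 8.9 8.2 8.1 8.  8.5 9.  8.6 8.5 8.6 8.9 9.1]
```

Call:
arm_command:
  series: "-8 -8 0 0 0;-16 -18 0 0 0;-26 -29 0 0 0;-26 -29 0 0 0;-26 -29 0 0 0;-26 -29 0 0 0;-26 -29 0 0 0;-26 -29 0 0 0;-26 -29 0 0 0;-26 -29 0 0 0;-26 -29 0 0 0;-26 -29 0 0 0;-26 -29 0 0 0;-26 -29 0 0 0;-26 -29 0 0 0;-26 -29 0 0 0;-26 -29 0 0 0;-26 -29 0 0 0;-16 -20 0 0 0;-8 -8 0 0 0"
  squeeze: 10

```text
time_s: 1.77
tool_pos: [0.4776, -0.0699, 0.2226]
tool_rot: [-180.0, 0.0, 156.1]
force: [-0.5, 0.4, -0.8]
grip_width: 0.087
grasp_force: 0.0
```

Call:
arm_command:
  series: "0 0 0 0.123 0;0 0 0 0.123 0;0 0 0 0.123 0;0 0 0 0.123 0;0 0 0 0.123 0;0 0 0 0.123 0;0 0 0 0.123 0;0 0 0 0.123 0;0 0 0 0.123 0;0 0 0 0.123 0;0 0 0 0.123 0;0 0 0 0.123 0;0 0 0 0.123 0;0 0 0 0.123 0;0 0 0 0.123 0;0 0 0 0.123 0;0 0 0 0 0;0 0 0 0 0"

```text
time_s: 3.27
tool_pos: [0.4775, -0.0647, 0.2223]
tool_rot: [-180.0, -0.0, 43.9]
force: [-0.2, 0.4, 0.6]
grip_width: 0.0873
grasp_force: 0.0
```

```bash
cat >> h.py <<'E'
def st():
    o=telemetry.get_obs();print({k:np.round(o[k],4 if k in("tool_pos","grip_width") else 1).tolist() for k in("time_s","tool_pos","tool_rot","qpos","force","wrist_torque","grip_width","grasp_force")})
    return o
def to(x,y,z,yaw,o=None):
    o=o or telemetry.get_obs();r=R.from_euler('xyz',o["tool_rot"],degrees=True)
    print("tool-axes mm",np.round(r.inv().apply(np.array([x,y,z])-o["tool_pos"])*1000,1),"turn rad",round(np.radians((o["tool_rot"][2]-yaw+180)%360-180),3))
E
python3 -c "
from h import *
st();to(.489,-.1045,.2,44)"
```

```text
{'time_s': 3.3, 'tool_pos': [0.4775, -0.0647, 0.2223], 'tool_rot': [-180.0, -0.0, 43.9], 'qpos': [-26.4, -3.5, 30.1, 107.1, 1.8, 75.9, -43.0], 'force': [-0.2, 0.4, 0.6], 'wrist_torque': [-0.1, 0.1, -0.0], 'grip_width': 0.0873, 'grasp_force': 0.0}
tool-axes mm [-19.3  36.7  22.3] turn rad -0.002
```

Call:
arm_command:
  series: "-5 9 0 0 0;-5 9 0 0 0;-5 9 0 0 0;-4 9 0 0 0;0 0 15 0 0;0 0 15 0 0;0 0 15 0 0;0 0 15 0 0;0 0 12 0 0;0 0 8 0 0;0 0 6 0 0;0 0 1 0 0;0 0 0 0 0;0 0 0 0 0"

```text
time_s: 4.43
tool_pos: [0.4898, -0.1035, 0.1362]
tool_rot: [180.0, -0.0, 43.7]
force: [0.4, -0.6, 0.5]
grip_width: 0.0872
grasp_force: 0.0
```

```bash
python3 -c "
from h import *
st();to(.490,-.105,.135,44)
a,b=cams.read_camera('scene'),cams.read_camera('top')
cv2.imwrite('pics/d.png',np.hstack([cv2.resize(a[140:260,160:300],(400,343)),cv2.resize(b[160:280,250:390],(400,343))]))"
```

```text
{'time_s': 4.4, 'tool_pos': [0.4898, -0.1035, 0.1362], 'tool_rot': [180.0, -0.0, 43.7], 'qpos': [-23.4, 3.6, 33.6, 111.4, -2.2, 65.5, -35.2], 'force': [0.4, -0.6, 0.5], 'wrist_torque': [-0.1, 0.1, -0.0], 'grip_width': 0.0872, 'grasp_force': 0.0}
tool-axes mm [-0.9  1.2  1.2] turn rad -0.005
```

View pics/d.png

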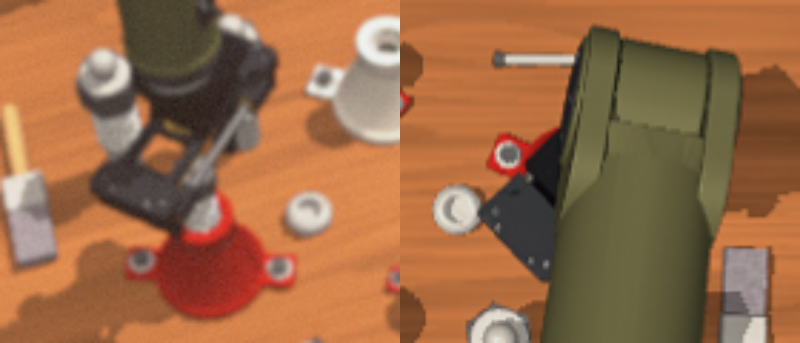

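The picture shows the fingers straddling the screw head, with the jack and screw below at about (200,200) in the left crop. The gripper body is clear of the pad and the large screws. I'm closing now.

Call:
arm_command:
  series: "0 1 1 0 60;0 0 0 0 120;0 0 0 0 180;0 0 0 0 255;0 0 0 0 255;0 0 0 0 255;0 0 0 0 255;0 0 0 0 255;0 0 0 0 255;0 0 0 0 255"
  squeeze: 10

```text
time_s: 5.37
tool_pos: [0.4904, -0.1043, 0.1347]
tool_rot: [179.9, -0.0, 43.7]
force: [0.4, -1.0, -1.4]
grip_width: 0.0363
grasp_force: 9.9
```

```bash
python3 -c "
from h import *
st()"
```

```text
{'time_s': 5.4, 'tool_pos': [0.4904, -0.1043, 0.1347], 'tool_rot': [179.9, -0.0, 43.7], 'qpos': [-23.3, 3.8, 33.7, 111.5, -2.3, 65.4, -35.0], 'force': [0.4, -1.0, -1.4], 'wrist_torque': [-0.2, -0.2, -0.0], 'grip_width': 0.0363, 'grasp_force': 9.9}
```

Call:
arm_command:
  series: "0 1 0 0 255;0 1 0 0 255;0 1 0 0 255;0 0 0 0 255;0 0 0 0 255"

```text
time_s: 5.78
tool_pos: [0.4916, -0.1058, 0.1345]
tool_rot: [-179.9, 0.0, 43.7]
force: [-3.8, 3.3, 3.8]
grip_width: 0.0362
grasp_force: 9.8
```

```bash
python3 -c "
from h import *
st()"
```

```text
{'time_s': 5.8, 'tool_pos': [0.4916, -0.1058, 0.1345], 'tool_rot': [-179.9, 0.0, 43.7], 'qpos': [-23.1, 4.1, 33.8, 111.2, -2.6, 65.5, -34.6], 'force': [-3.8, 3.3, 3.8], 'wrist_torque': [0.7, 1.0, -0.0], 'grip_width': 0.0362, 'grasp_force': 9.8}
```

Call:
arm_command:
  series: "0 0 -0.1 -0.08 255;0 0 -0.1 -0.08 255;0 0 -0.1 -0.08 255;0 0 -0.1 -0.08 255;0 0 -0.1 -0.08 255;0 0 -0.1 -0.08 255;0 0 0 -0.08 255;0 0 0 -0.08 255;0 0 0 0 255"
  squeeze: 8

```text
time_s: 6.53
tool_pos: [0.492, -0.107, 0.135]
tool_rot: [180.0, 0.1, 80.5]
force: [-1.9, 0.4, 1.4]
grip_width: 0.0361
grasp_force: 7.9
```

```bash
python3 -c "
from h import *
st()"
```

```text
{'time_s': 6.5, 'tool_pos': [0.492, -0.107, 0.135], 'tool_rot': [180.0, 0.1, 80.5], 'qpos': [-21.6, 4.1, 32.2, 111.1, -2.3, 65.5, 2.0], 'force': [-1.9, 0.4, 1.4], 'wrist_torque': [-0.0, 0.5, 0.0], 'grip_width': 0.0361, 'grasp_force': 7.9}
```

Call:
arm_command:
  series: "0 0 0.4 -0.06 255;0 0 0.4 -0.06 255;0 0 0.4 -0.06 255;0 0 0.4 -0.06 255;0 0 0.4 -0.06 255;0 0 0 -0.06 255;0 0 0 0 255"
  squeeze: 20

```text
time_s: 7.12
tool_pos: [0.4925, -0.1075, 0.1343]
tool_rot: [179.9, 0.1, 101.0]
force: [-3.9, -1.5, 7.5]
grip_width: 0.0358
grasp_force: 19.8
```

```bash
python3 -c "
from h import *
st()"
```

```text
{'time_s': 7.1, 'tool_pos': [0.4925, -0.1075, 0.1343], 'tool_rot': [179.9, 0.1, 101.0], 'qpos': [-20.7, 4.1, 31.4, 111.1, -2.3, 65.3, 22.5], 'force': [-3.9, -1.5, 7.5], 'wrist_torque': [-0.2, 0.9, 0.1], 'grip_width': 0.0358, 'grasp_force': 19.8}
```

Call:
arm_command:
  series: "0 0 0 -0.06 255;0 0 0 -0.06 255;0 0 0 -0.06 255;0 0 0 -0.06 255;0 0 0 0 255"

```text
time_s: 7.53
tool_pos: [0.4921, -0.1071, 0.1322]
tool_rot: [-180.0, 0.1, 114.7]
force: [1.7, -0.6, -6.3]
grip_width: 0.0358
grasp_force: 19.9
```

Call:
arm_command:
  series: "0 0 0 -0.06 255;0 0 0 -0.06 255;0 0 0 -0.06 255;0 0 0 -0.06 255;0 0 0 0 255"

```text
time_s: 7.95
tool_pos: [0.4921, -0.1071, 0.1324]
tool_rot: [-180.0, 0.1, 128.4]
force: [1.7, -0.8, -6.0]
grip_width: 0.0357
grasp_force: 19.9
```

Call:
arm_command:
  series: "0 0 1 0 255;0 0 1 0 255;0 0 1 0 255;0 0 1 0 255;0 0 0 0 255;0 0 0 0 255"

```text
time_s: 8.45
tool_pos: [0.4926, -0.1068, 0.1307]
tool_rot: [179.9, 0.1, 128.4]
force: [-2.3, -1.0, 5.7]
grip_width: 0.0356
grasp_force: 19.8
```

```bash
python3 -c "
from h import *
st()"
```

```text
{'time_s': 8.4, 'tool_pos': [0.4926, -0.1068, 0.1307], 'tool_rot': [179.9, 0.1, 128.4], 'qpos': [-19.6, 4.3, 30.2, 111.3, -2.4, 64.9, 50.0], 'force': [-2.3, -1.0, 5.7], 'wrist_torque': [-0.6, 0.6, -0.1], 'grip_width': 0.0356, 'grasp_force': 19.8}
```

Call:
arm_command:
  series: "0 0 0 0 100;0 0 0 0 100;0 0 0 0 100;0 0 0 0 100;0 0 0 0 100;0 0 0 0 100"

```text
time_s: 8.95
tool_pos: [0.492, -0.1061, 0.1291]
tool_rot: [180.0, -0.0, 128.5]
force: [-1.1, -0.0, 0.3]
grip_width: 0.0527
grasp_force: 0.0
```

```bash
python3 -c "
from h import *
st()
a,b=cams.read_camera('scene'),cams.read_camera('top')
cv2.imwrite('pics/e.png',np.hstack([cv2.resize(a[150:250,180:280],(400,400),interpolation=2),cv2.resize(b[160:260,260:360],(400,400))]))"
```

```text
{'time_s': 9.0, 'tool_pos': [0.492, -0.1061, 0.1291], 'tool_rot': [180.0, -0.0, 128.5], 'qpos': [-19.6, 4.4, 30.2, 111.4, -2.5, 64.8, 50.0], 'force': [-1.1, -0.0, 0.3], 'wrist_torque': [-0.1, 0.0, -0.1], 'grip_width': 0.0527, 'grasp_force': 0.0}
```

View pics/e.png

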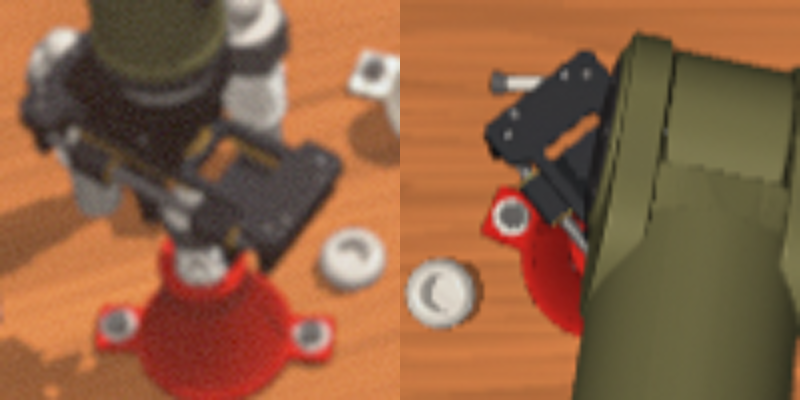

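The crop shows the screw still in the boss with less of it exposed, but the head is hidden by the gripper. I'll back off to measure the ball's height and confirm the drop.

Call:
arm_command:
  series: "0 0 0 0 0;0 0 0 0 0;0 0 0 0 0;0 0 -20 0 0;0 0 -30 0 0;0 0 -30 0 0;0 0 -10 0 0;20 16 0 0 0;24 19 0 0 0;24 19 0 0 0;24 19 0 0 0;24 19 0 0 0;24 19 0 0 0;20 16 0 0 0;0 0 0 0 0"

```text
time_s: 10.3
tool_pos: [0.4908, 0.1047, 0.2185]
tool_rot: [180.0, -0.1, 129.0]
force: [-0.3, 1.5, -0.2]
grip_width: 0.087
grasp_force: 0.0
```

```bash
python3 -c "
from h import *
st()
a,b=cams.read_camera('scene'),cams.read_camera('top')
cv2.imwrite('pics/s2.png',a);cv2.imwrite('pics/t2.png',b)
cv2.imwrite('pics/f.png',np.hstack([cv2.copyMakeBorder(cv2.resize(a[180:250,195:270],(400,373),interpolation=2),0,27,0,0,0),cv2.resize(b[195:245,286:336],(400,400),interpolation=2)]))"
```

```text
{'time_s': 10.3, 'tool_pos': [0.4908, 0.1047, 0.2185], 'tool_rot': [180.0, -0.1, 129.0], 'qpos': [-32.2, 0.0, 17.3, 104.6, -0.2, 75.3, 24.2], 'force': [-0.3, 1.5, -0.2], 'wrist_torque': [-0.0, 0.1, -0.0], 'grip_width': 0.087, 'grasp_force': 0.0}
```

View pics/f.png

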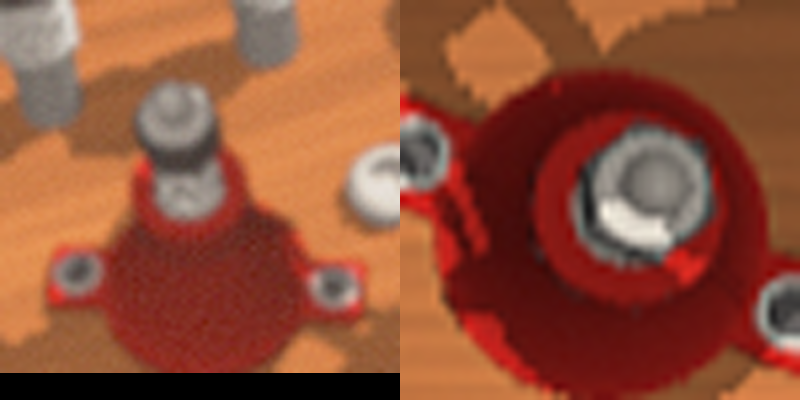

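```bash
python3 - <<'E'
from h import *
for dy in(198.4,199): print(two((227.8,dy),(317.9,217.5)),plane("top",(317.9,217.5),.171))
# image shift check of ball+head between pictures in scene
for n,(x0,y0,x1,y1) in dict(scene=(216,190,242,213)).items():
    a=cv2.imread("pics/scene0.png");b=cv2.imread("pics/s2.png")
    for w in((218,192,238,204),(216,200,242,210)):
        g=[cv2.Laplacian(cv2.GaussianBlur(cv2.cvtColor(i,cv2.COLOR_BGR2GRAY),(0,0),1).astype(np.float32),-1) for i in(a,b)]
        T=g[0][w[1]:w[3],w[0]:w[2]];S=g[1][w[1]-6:w[3]+10,w[0]-6:w[2]+6]
        r=cv2.matchTemplate(S,T,cv2.TM_CCOEFF_NORMED);_,v,_,l=cv2.minMaxLoc(r);print(n,v,l[0]-6,l[1]-6,np.round(r[:,l[0]],2))
p=np.array([.4925,-.1065,.17]);print(proj("scene",[p,p-[0,0,.006],p-[.006,0,0]]))
E
```

```text
(array([ 0.49425608, -0.10571218,  0.17519722]), np.float64(0.0014574665348700167)) [ 0.49451348 -0.10686241  0.171     ]
(array([ 0.49447568, -0.10597465,  0.17297477]), np.float64(0.001396517743600611)) [ 0.49451348 -0.10686241  0.171     ]
scene 0.7535104751586914 0 2 [ 0.19  0.13  0.02 -0.1  -0.12  0.01  0.26  0.57  0.75  0.68  0.38  0.01
 -0.23 -0.33 -0.3  -0.15  0.09]
scene 0.8155848979949951 0 2 [ 0.14  0.06 -0.12 -0.29 -0.32 -0.09  0.31  0.69  0.82  0.64  0.23 -0.18
 -0.43 -0.49 -0.4  -0.24 -0.09]
[[227.21715316 199.11792916]
 [227.45920879 200.45863058]
 [226.55652896 197.24006433]]
```

Call:
arm_command:
  series: "-12 -9.7 0 0 255;-20 -16 0 0 255;-24 -19 0 0 255;-24 -19 0 0 255;-24 -19 0 0 255;-24 -19 0 0 255;-24 -18 0 0 255;-14 -10 3 0 255;0 0 10 0 255;0 0 10 0 255;0 0 3 0 255;0 0 0 0 255;0 0 0 0 255;0 0 0 0 255"

```text
time_s: 11.57
tool_pos: [0.494, -0.1118, 0.1933]
tool_rot: [180.0, 0.0, 128.6]
force: [0.3, 0.3, 0.6]
grip_width: 0.0033
grasp_force: 0.0
```

```bash
python3 -c "
from h import *
st();to(.4943,-.1062,.19,129)"
```

```text
{'time_s': 11.6, 'tool_pos': [0.494, -0.1118, 0.1933], 'tool_rot': [180.0, 0.0, 128.6], 'qpos': [-19.9, 1.3, 30.3, 106.5, -0.7, 72.4, 49.2], 'force': [0.3, 0.3, 0.6], 'wrist_torque': [-0.0, 0.0, -0.0], 'grip_width': 0.0033, 'grasp_force': 0.0}
tool-axes mm [4.1 3.7 3.3] turn rad -0.007
```

Call:
arm_command:
  series: "2 2 0 0 255;2 1.7 0 0 255;0 0 2 0 255;0 0 2 0 255;0 0 2 0 255;0 0 1 0 255;0 0 0 0 255;0 0 0 0 255"

```text
time_s: 12.23
tool_pos: [0.494, -0.1074, 0.186]
tool_rot: [-180.0, -0.0, 128.5]
force: [0.4, 0.3, 0.1]
grip_width: 0.0007
grasp_force: 0.0
```

Call:
arm_command:
  series: "0 0 1 0 255;0 0 1 0 255;0 0 0 0 255;0 0 0 0 255"

```text
time_s: 12.57
tool_pos: [0.494, -0.1072, 0.1841]
tool_rot: [180.0, -0.0, 128.5]
force: [0.1, -0.3, -0.2]
grip_width: 0.0005
grasp_force: 0.0
```

Call:
arm_command:
  series: "0 0 1 0 255;0 0 1 0 255;0 0 0 0 255;0 0 0 0 255"

```text
time_s: 12.9
tool_pos: [0.4946, -0.1073, 0.183]
tool_rot: [179.9, 0.0, 128.5]
force: [-0.3, 0.2, 5.1]
grip_width: 0.0004
grasp_force: 2.6
```

Call:
arm_command:
  series: "0 0 1 0 255;0 0 1 0 255;0 0 0 0 255;0 0 0 0 255"

```text
time_s: 13.23
tool_pos: [0.4955, -0.1074, 0.1827]
tool_rot: [179.8, 0.1, 128.5]
force: [-2.8, -0.8, 13.9]
grip_width: 0.0005
grasp_force: 6.6
```

The probe touches the ball top at z≈0.183. That puts the thread end at about −5.7 mm, so the screw has dropped as expected. Now I'll regrasp and screw forward.

Call:
arm_command:
  series: "0 0 -12 0 255;0 0 -6 0 0;0 0 0 0 0;0 0 0 0 0;0 0 0 0 0;0 0 0 0 0;0 0 0 0 0;0 0 0 0 0;0 0 0 0 0"

```text
time_s: 13.98
tool_pos: [0.4939, -0.1072, 0.1979]
tool_rot: [-180.0, -0.0, 128.5]
force: [-0.8, -0.2, 0.4]
grip_width: 0.0461
grasp_force: 0.0
```

```bash
python3 -c "
from h import *
st();to(.494,-.1072,.131,128.5)"
```

```text
{'time_s': 14.0, 'tool_pos': [0.4939, -0.1072, 0.1979], 'tool_rot': [-180.0, -0.0, 128.5], 'qpos': [-20.3, 1.0, 30.0, 106.2, -0.5, 72.9, 48.4], 'force': [-0.8, -0.2, 0.4], 'wrist_torque': [0.0, 0.0, -0.0], 'grip_width': 0.0461, 'grasp_force': 0.0}
tool-axes mm [-0.   0.1 66.9] turn rad 0.0
```

Call:
arm_command:
  series: "0 0 0 0 0;0 0 0 0 0;0 0 0 0 0;0 0 0 0 0;0 0 0 0 0;0 0 0 0 0;0 0 12 0 0;0 0 18 0 0;0 0 18 0 0;0 0 12 0 0;0 0 7 0 0;0 0 0 0 150;0 0 0 0 255;0 0 0 0 255;0 0 0 0 255;0 0 0 0 255;0 0 0 0 255;0 0 0 0 255;0 0 0 0 255;0 0 0 0 255"
  squeeze: 12

```text
time_s: 15.65
tool_pos: [0.4942, -0.1072, 0.1313]
tool_rot: [180.0, 0.0, 128.5]
force: [1.1, -0.0, 0.7]
grip_width: 0.0359
grasp_force: 11.9
```

```bash
python3 -c "
from h import *
st()"
```

```text
{'time_s': 15.6, 'tool_pos': [0.4942, -0.1072, 0.1313], 'tool_rot': [180.0, 0.0, 128.5], 'qpos': [-19.6, 4.6, 30.4, 111.0, -2.6, 65.1, 50.2], 'force': [1.1, -0.0, 0.7], 'wrist_torque': [-0.1, 0.1, -0.1], 'grip_width': 0.0359, 'grasp_force': 11.9}
```

Call:
arm_command:
  series: "0 0 0.3 0 255;0 0 0.1 0.1 255;0 0 0.1 0.1 255;0 0 0.1 0.1 255;0 0 0.1 0.1 255;0 0 0.1 0.1 255;0 0 0.1 0.1 255;0 0 0.1 0.1 255;0 0 0.1 0.1 255;0 0 0.1 0.1 255;0 0 0.1 0.1 255;0 0 0 0 255"

```text
time_s: 16.65
tool_pos: [0.494, -0.1071, 0.1303]
tool_rot: [-180.0, -0.0, 71.1]
force: [-2.4, 1.2, 5.3]
grip_width: 0.0359
grasp_force: 12.0
```

```bash
python3 -c "
from h import *
st()"
```

```text
{'time_s': 16.6, 'tool_pos': [0.494, -0.1071, 0.1303], 'tool_rot': [-180.0, -0.0, 71.1], 'qpos': [-22.3, 4.7, 33.2, 111.1, -2.9, 65.0, -6.9], 'force': [-2.4, 1.2, 5.3], 'wrist_torque': [0.1, 0.6, -0.1], 'grip_width': 0.0359, 'grasp_force': 12.0}
```

Call:
arm_command:
  series: "0 0 0.1 0.107 255;0 0 0.1 0.107 255;0 0 0.1 0.107 255;0 0 0.1 0.107 255;0 0 0.1 0.107 255;0 0 0.1 0.107 255;0 0 0.1 0.107 255;0 0 0.1 0.107 255;0 0 0.1 0.107 255;0 0 0.1 0.107 255;0 0 0.1 0.107 255;0 0 0.1 0.107 255;0 0 0.1 0.107 255;0 0 0.1 0.107 255;0 0 0.1 0.107 255;0 0 0.1 0.107 255;0 0 0.1 0.107 255;0 0 0.1 0.107 255;0 0 0.1 0.107 255;0 0 0.1 0.107 255"

```text
time_s: 18.32
tool_pos: [0.4941, -0.1056, 0.1283]
tool_rot: [-179.9, 0.1, -51.5]
force: [-1.9, 3.2, 5.9]
grip_width: 0.036
grasp_force: 11.9
```

```bash
python3 -c "
from h import *
st()"
```

```text
{'time_s': 18.3, 'tool_pos': [0.4941, -0.1056, 0.1283], 'tool_rot': [-179.9, 0.1, -51.5], 'qpos': [-28.5, 5.0, 39.7, 111.4, -3.7, 64.8, -128.7], 'force': [-1.9, 3.2, 5.9], 'wrist_torque': [0.9, 0.7, 0.0], 'grip_width': 0.036, 'grasp_force': 11.9}
```

Call:
arm_command:
  series: "0 0 0 0 60;0 0 0 0 60;0 0 0 0 60;0 0 0 0 60;0 0 0 0 60;0 0 0 0 60;0 0 0 0 60;0 0 0 -0.12 60;0 0 0 -0.12 60;0 0 0 -0.12 60;0 0 0 -0.12 60;0 0 0 -0.12 60;0 0 0 -0.12 60;0 0 0 -0.12 60;0 0 0 -0.12 60;0 0 0 -0.12 60;0 0 0 -0.12 60;0 0 0 -0.12 60;0 0 0 -0.12 60;0 0 0 -0.12 60"

```text
time_s: 19.98
tool_pos: [0.4941, -0.1073, 0.1278]
tool_rot: [180.0, -0.0, 38.3]
force: [-0.5, -0.3, -0.3]
grip_width: 0.0666
grasp_force: 0.0
```

Call:
arm_command:
  series: "0 0 0 -0.12 60;0 0 0 -0.12 60;0 0 0 -0.12 60;0 0 0 -0.12 60;0 0 0 -0.12 60;0 0 0 -0.12 60;0 0 0 -0.12 60;0 0 0 -0.12 60;0 0 0 -0.12 60;0 0 0 -0.12 60;0 0 0 -0.12 60;0 0 0 -0.12 60;0 0 0 -0.12 60;0 0 0 -0.02 60;0 0 0 0 60"

```text
time_s: 21.23
tool_pos: [0.4941, -0.1073, 0.1278]
tool_rot: [180.0, 0.0, 128.4]
force: [-0.9, 0.4, 0.9]
grip_width: 0.0667
grasp_force: 0.0
```

```bash
python3 -c "
from h import *
st();to(.494,-.107,.1285,128.5)"
```

```text
{'time_s': 21.2, 'tool_pos': [0.4941, -0.1073, 0.1278], 'tool_rot': [180.0, 0.0, 128.4], 'qpos': [-19.4, 4.8, 30.1, 111.2, -2.7, 64.7, 50.2], 'force': [-0.9, 0.4, 0.9], 'wrist_torque': [-0.0, 0.0, 0.0], 'grip_width': 0.0667, 'grasp_force': 0.0}
tool-axes mm [ 0.3  0.1 -0.7] turn rad -0.002
```

Call:
arm_command:
  series: "0 0 0 0 255;0 0 0 0 255;0 0 0 0 255;0 0 0 0 255;0 0 0 0 255;0 0 0 0 255;0 0 0 0 255;0 0 0 0 255;0 0 0.1 0.1 255;0 0 0.1 0.1 255;0 0 0.1 0.1 255;0 0 0.1 0.1 255;0 0 0.1 0.1 255;0 0 0.1 0.1 255;0 0 0.1 0.1 255;0 0 0.1 0.1 255;0 0 0.1 0.1 255;0 0 0.1 0.1 255;0 0 0.1 0.1 255;0 0 0.1 0.1 255"

```text
time_s: 22.9
tool_pos: [0.4938, -0.1069, 0.1267]
tool_rot: [-179.9, -0.0, 59.5]
force: [-1.1, 0.9, 1.6]
grip_width: 0.0361
grasp_force: 11.9
```

```bash
python3 -c "
from h import *
st()"
```

```text
{'time_s': 22.9, 'tool_pos': [0.4938, -0.1069, 0.1267], 'tool_rot': [-179.9, -0.0, 59.5], 'qpos': [-22.7, 5.0, 33.6, 111.4, -3.1, 64.6, -18.4], 'force': [-1.1, 0.9, 1.6], 'wrist_torque': [0.2, 0.5, -0.0], 'grip_width': 0.0361, 'grasp_force': 11.9}
```

Call:
arm_command:
  series: "0 0 0.1 0.11 255;0 0 0.1 0.11 255;0 0 0.1 0.11 255;0 0 0.1 0.11 255;0 0 0.1 0.11 255;0 0 0.1 0.11 255;0 0 0.1 0.11 255;0 0 0.1 0.11 255;0 0 0.1 0.11 255;0 0 0.1 0.11 255;0 0 0.1 0.11 255;0 0 0.1 0.11 255;0 0 0.1 0.11 255;0 0 0.1 0.11 255;0 0 0.1 0.11 255;0 0 0.1 0.11 255;0 0 0.1 0.1 255;0 0 0.1 0.08 255;0 0 0 0.04 255;0 0 0 0 255"

```text
time_s: 24.57
tool_pos: [0.494, -0.1059, 0.1249]
tool_rot: [-180.0, 0.1, -53.7]
force: [-0.5, 3.4, 1.1]
grip_width: 0.0358
grasp_force: 11.9
```

Call:
arm_command:
  series: "0 0 0 0 255;0 0 0 0 255;0 0 0 0 255;0 0 0 0 255;0 0 0 0 255;0 0 0 0 255"

```text
time_s: 25.07
tool_pos: [0.4942, -0.1062, 0.1249]
tool_rot: [-180.0, 0.1, -53.6]
force: [-0.7, 4.9, 2.8]
grip_width: 0.0359
grasp_force: 11.9
```

```bash
python3 -c "
from h import *
o=st();print(o['joint_velocities'])"
```

```text
{'time_s': 25.1, 'tool_pos': [0.4942, -0.1062, 0.1249], 'tool_rot': [-180.0, 0.1, -53.6], 'qpos': [-28.7, 5.3, 40.0, 111.6, -3.9, 64.3, -130.7], 'force': [-0.7, 4.9, 2.8], 'wrist_torque': [1.4, 0.3, 0.0], 'grip_width': 0.0359, 'grasp_force': 11.9}
[ 0.02747861 -0.08861574  0.0712067  -0.15000099  0.0862406   0.04935142
  0.01831515]
```

```bash
python3 -c "
from cell import env
print(env.sign_off())"
```

```text
the job is handed in; nothing more can be done
None
```

The job is handed in, with no verdict returned: I turned the screw back until it dropped into the thread (probed about 5.7 mm below the thread's end), then one full turn forward to an estimated 11.7 mm below, and it is still held by its head at about 12 N.

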